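Find the mill's loose hold-down bolt and hold its cover open

ROBOT

A 6-joint arm with a two-finger parallel gripper is mounted at the origin on the work surface. World frame = base frame: x ahead of the robot, y to its left, z up, the work surface at z = 0. Lengths are in mm, angles in rad, forces in N, time in s.
With the tool pointing down it reaches from about 275 to 1000 mm from the base axis. Payload 8.4 kg.
Tool frame: the origin (TCP) lies at the very end of the fingers, on their centre line; the grasp point (between the pads) lies 19 mm behind it; z points along the fingers, y is the line along which they close (so a half turn about z gives the same grasp; the last joint's range is limited). The gripper opens to 85 mm and grips with 20 to 120 N. Pads are 22 mm wide; open, the fingers measure 114 mm over their backs; the gripper's body (76 mm by 85 mm) begins 54 mm behind the grasp point. The pads swing forward as they close: fully open they stand 13 mm farther back than shut.
Start: joints at [-1.237, 0.353, 1.633, -0, 1.155, -0.002], TCP at [205.951, -590.095, 211.081] pointing down, gripper open.
Joint ranges: [-2.63, 2.63], [-0.92, 2.1], [0.06, 2.66], [-1.3, 4.44], [0, 2.69], [-3.02, 3.02]. Speed limits (rad/s): [2.22, 2.22, 2.79, 3.14, 3.14, 3.14].

INTERFACE

Orientations are given as [roll, pitch, yaw] about the fixed x, y, z axes, in that order (R = Rz(yaw) Ry(pitch) Rx(roll)).
In Python, from rig import sensors, grab_frame, camera_params, order gives the robot as it stands. The module is installed in compiled form; this text tells all that it offers.
- The arm moves only by the tool move_arm, never from a script. Its argument "motion" is a list of rows, each a list of 7 numbers: the turn, a rotation vector about the tool's x, y, z in normalised numbers (1 is pi/2 rad), then the shift along the tool's x, y, z in parts of the range, where 1.0 means 1 m, then the finger opening in m, from 0 to 0.0854. A call has 1 to 8 rows; each row is the pose to reach, as a shift and turn from the pose commanded when the call began, along the tool's axes at that moment; what a row does not reach only later rows make up. A row lasts 1/8 s, in which the tool goes at most 62.5 mm and 10.7 degrees, less where a joint would pass 70% of its speed; a pose out of reach is approached as far as the arm can. Shift and turn numbers lie between -1 and 1, and a call with a number outside is refused. A call with a gripper value outside its range is refused whole. The fingers move at their own pace and stop on an object; "grip_force" is the grip in N (left out, the last holds). Time passes only in rows, so rows that repeat a pose let the fingers close. It gives the time, the measured TCP pose, the force, the opening and the grip force at its end, in the units of the state.
- sensors.sense(): the state, without advancing time (a new reading comes with each control period).
- grab_frame(name): name is "scene" or "top" or "wrist"; returns (picture, depth): 384x512x3 uint8, red, green, blue; 384x512 float32, mm along the optical axis (not along the pixel's ray), 0 where there is no reading.
- camera_params(name): a dict with "camera_matrix" (3x3 intrinsics, pixels), "k1" (the pictures are not rectified: a ray, as slopes to the right and down, at radius r is drawn at 1 + k1 r^2 times it, then the intrinsics apply), "world_from_camera" (4x4, takes a point from camera to world coordinates). Camera axes: x right, y down, z forward; pixel columns grow to the right and rows downward; lengths in mm; the calibration is good to about 2 mm. A picture is of the moment at which its call begins: read the wrist's pose just before it. camera_params takes no time and is no camera call; for the wrist camera it gives the pose at the moment of the call.
- order.sign_off(): hands the job in; it is judged then, once.
The state is a dict: "clock": time; "qpos": joint angles; "qvel": joint speeds; "joint_efforts": joint torques, N m; "eef_pos": TCP position; "tcp_rot": TCP orientation; "contact_force": force on the tool from outside, world axes, zero at the start; "wrist_torque": the same for the moment, N m; "opening": opening from 0.0 (shut) to 1.0 (fully open); "grasp_force": force on a finger pad.
Only numpy, scipy, OpenCV 4.12 (cv2) and the standard library are available. Lean on these libraries where they do the work, as an engineer would, in place of code of your own. Each camera call takes 0.05 s, during which the arm holds its last target. There are 200 camera calls.

TASK

One of the three hold-down bolts of the lab mill has shaken loose. Give the covers a blast from the air duster (press its nozzle cap down, let it up), then tap the lug of every cover sideways with the fingers, from the robot's left to its right, pushing far enough that the cover on the loose bolt swings clearly askew. Take that cover's lug without straightening it, lift its cap at least 60 degrees open and finish while still holding it there for a colleague's spanner; keep the tight bolts' caps shut and leave the other things where they are.

Things in the scene. Friction and masses are not known exactly. Their poses are not given: they have to be found in the camera images.
- nozzle (a joint): push-down nozzle cap of the air duster: 0 = up, 0.006 m = fully down. A spring pushes it back up: about 1.2 N starts it, 5 N takes it fully down, then it stops hard
- nozzle_top (a point): middle of the flat top (25 mm wide) of the white nozzle cap, which caps a 52 mm wide upright aluminium spray can fixed in a dark steel bench holder to the right of the bed; at rest about 197 mm above the bench. A thin 60 mm straw points from its side towards the covers
- bed: grey flat-topped machine bed screwed to the bench, top 45 mm up, x -90 to +150 mm, y -190 to +500 mm. Origin on the bench under the middle bolt; x points away from the robot, y along the row to the robot's left. Bolts stand at x 0, y +120 (left), 0 (middle), -120 mm (right). The mill, 622 mm tall, stands on it from y +305 mm on, flush with the bed's front or 45 mm over it higher up
- cup_left (a joint): swivel of the left cover about the upright bolt axis, rad; 0 = straight (lug towards bed -x), positive anticlockwise from above. Clamped under the bolt head: on a tight bolt it gives at most about 0.04 rad; on the loose one a sideways push of 1 to 2 N on the lug swings it, up to 0.5 rad either way, and it stays there
- lid_left (a joint): hinge of the left cover's cap, rad: 0 = shut, 1.57 = upright, stop at 1.8. The level hinge line lies 30 mm behind the bolt axis (74 mm behind the lug's origin, 22 mm below it), so the cap swings up and away from the robot; a spring (about 0.05 N m) and its weight shut it when let go
- lug_left: upright pull lug on the left cap, grey plastic, 10 mm thick (y), 16 long (x, points to the hinge), 26 tall (z). Origin at its centre: 44 mm before the bolt axis, 73 mm above the bench when shut. It stands on an 18 mm wide tongue (top 13 mm below the origin) of a round cap 49 mm wide, cap top 72 mm above the bench
- cup_middle (a joint): swivel of the middle cover about the upright bolt axis, rad; 0 = straight (lug towards bed -x), positive anticlockwise from above. Clamped under the bolt head: on a tight bolt it gives at most about 0.04 rad; on the loose one a sideways push of 1 to 2 N on the lug swings it, up to 0.5 rad either way, and it stays there
- lid_middle (a joint): hinge of the middle cover's cap, rad: 0 = shut, 1.57 = upright, stop at 1.8. The level hinge line lies 30 mm behind the bolt axis (74 mm behind the lug's origin, 22 mm below it), so the cap swings up and away from the robot; a spring (about 0.05 N m) and its weight shut it when let go
- lug_middle: upright pull lug on the middle cap, grey plastic, 10 mm thick (y), 16 long (x, points to the hinge), 26 tall (z). Origin at its centre: 44 mm before the bolt axis, 73 mm above the bench when shut. It stands on an 18 mm wide tongue (top 13 mm below the origin) of a round cap 49 mm wide, cap top 72 mm above the bench
- cup_right (a joint): swivel of the right cover about the upright bolt axis, rad; 0 = straight (lug towards bed -x), positive anticlockwise from above. Clamped under the bolt head: on a tight bolt it gives at most about 0.04 rad; on the loose one a sideways push of 1 to 2 N on the lug swings it, up to 0.5 rad either way, and it stays there
- lid_right (a joint): hinge of the right cover's cap, rad: 0 = shut, 1.57 = upright, stop at 1.8. The level hinge line lies 30 mm behind the bolt axis (74 mm behind the lug's origin, 22 mm below it), so the cap swings up and away from the robot; a spring (about 0.05 N m) and its weight shut it when let go
- lug_right: upright pull lug on the right cap, grey plastic, 10 mm thick (y), 16 long (x, points to the hinge), 26 tall (z). Origin at its centre: 44 mm before the bolt axis, 73 mm above the bench when shut. It stands on an 18 mm wide tongue (top 13 mm below the origin) of a round cap 49 mm wide, cap top 72 mm above the bench
- spanner: combination spanner, steel, 190 mm long, lying flat on the back of the bed behind the covers; a bystander (origin: centre of its underside or of its length)
- tube: empty white plastic sample tube, 30 mm wide, 62 mm tall, standing on the back of the bed; a bystander (origin: centre of its underside or of its length)
- blue_cap_bottle: clear glass bottle with a blue cap, 70 mm wide, 145 mm tall, standing on the bench in front of the mill; a bystander (origin: centre of its underside or of its length)
- beaker: small glass beaker, 64 mm wide, 75 mm tall, on the bench in front of the bed; a bystander (origin: centre of its underside or of its length)
- brush: cleaning brush, 180 mm long, lying on the bench in front of the bed; a bystander (origin: centre of its underside or of its length)
- amber_bottle: brown glass reagent bottle, 110 mm wide, 220 mm tall, to the right; a bystander (origin: centre of its underside or of its length)

How it is judged (in metres and radians):
On the way, in this order (a step that is already met when the one before it is completed fails the run):
1. the air duster's nozzle cap pressed down at least 4 mm (value of joint nozzle above 0.004 m), for 0.05 s.
2. the nozzle cap let up again (value of joint nozzle below 0.001 m), for 0.05 s.
3. the left cover's lug tapped with the fingers (at least 0.8 N) (contact force between the fingers and lug_left above 0.8 N), for 0.02 s.
4. the middle cover's lug tapped with the fingers (at least 0.8 N) (contact force between the fingers and lug_middle above 0.8 N), for 0.02 s.
5. the right cover's lug tapped with the fingers (at least 0.8 N) (contact force between the fingers and lug_right above 0.8 N), for 0.02 s.
At the end, for the whole second after the job is handed in: one cover, swung at least 0.08 rad askew (only the loose one can be), has its cap held by the fingers at rest at 0.95 rad or more; the other two caps are shut (below 0.12 rad) and the nozzle cap is up (value of joint nozzle below 0.001 m and (((value of joint cup_left above 0.08 rad or value of joint cup_left below -0.08 rad) and value of joint lid_left above 0.95 rad and velocity of joint lid_left between -0.2 and 0.2 rad/s and contact force between the fingers and lug_left above 0.3 N and value of joint each of lid_middle, lid_right below 0.12 rad) or ((value of joint cup_middle above 0.08 rad or value of joint cup_middle below -0.08 rad) and value of joint lid_middle above 0.95 rad and velocity of joint lid_middle between -0.2 and 0.2 rad/s and contact force between the fingers and lug_middle above 0.3 N and value of joint each of lid_left, lid_right below 0.12 rad) or ((value of joint cup_right above 0.08 rad or value of joint cup_right below -0.08 rad) and value of joint lid_right above 0.95 rad and velocity of joint lid_right between -0.2 and 0.2 rad/s and contact force between the fingers and lug_right above 0.3 N and value of joint each of lid_left, lid_middle below 0.12 rad))); the arm keeps its last pose, push and grip.
It fails at once if the cap of a cover that has not swung (a tight bolt's) lifted open by more than 0.25 rad ((value of joint lid_left above 0.25 rad and value of joint cup_left between -0.06 and 0.06 rad) or (value of joint lid_middle above 0.25 rad and value of joint cup_middle between -0.06 and 0.06 rad) or (value of joint lid_right above 0.25 rad and value of joint cup_right between -0.06 and 0.06 rad)).
It fails at once if a bystander moved by more than 40 mm or toppled (distance of any of spanner, tube, blue_cap_bottle, beaker, brush, amber_bottle from where it was at the start of the episode above 0.04 m or angle between any of tube, blue_cap_bottle, beaker, amber_bottle's own z axis and vertical above 0.6 rad).
It also fails if it takes over 64 s, if anything falls off the work surface, if the arm or the gripper's body presses on something with over 40 N, if the wrist force passes 120 N, or if a joint passes its speed limit or range.

## Working session

There is one attempt and no reset: what is moved stays moved. The work goes in short steps, Python scripts to look and compute and a tool call to move; the robot and the scene stay as the last step left them, time stands still between calls to the robot, and variables do not carry over. Pictures are saved under pics/ and viewed, at most 10 in all, crops included, and the job is handed in when it is done.

Besides the shell and the picture viewer there is one more tool, called after "Emit:" as name([rows], argument=value, ...), one row to a line, values as JSON. move_arm: Moves the arm, as the interface text tells. Its arguments: {"type":"object","properties":{"motion":{"type":"array","items":{"type":"array","items":{"type":"number"}}},"grip_force":{"type":"number"}},"required":["motion"]}

```bash
mkdir -p pics; cat > h.py <<'E'
import numpy as np, cv2
from rig import sensors, grab_frame, camera_params, order
from scipy.spatial.transform import Rotation as R
def snap(n,f):
    im,d=grab_frame(n); cv2.imwrite('pics/'+f,im[:,:,::-1]); np.savez('pics/'+f+'.npz',im=im,d=d,**{k:np.array(v) for k,v in camera_params(n).items()}); return im,d
def load(f): return np.load('pics/'+f+'.npz')
def pts(z,uv):
    K=z['camera_matrix'];k=float(z['k1'])
    return cv2.undistortPoints(np.array(uv,float).reshape(-1,1,2),K,np.array([k,0,0,0.])).reshape(-1,2)
def world(z,uv,depth):
    n=pts(z,uv);d=np.array(depth,float).reshape(-1,1);c=np.c_[n*d,d]
    T=z['world_from_camera'];return c@T[:3,:3].T+T[:3,3]
def plane(z,uv,h):
    n=pts(z,uv);T=z['world_from_camera'];r=np.c_[n,np.ones(len(n))]@T[:3,:3].T
    return T[:3,3]+r*((h-T[2,3])/r[:,2])[:,None]
E
python3 - <<'E'
from h import *
s=sensors.sense();print(s)
for n in('scene','top'):
    snap(n,n+'0.png');c=camera_params(n);print(n,c)
E
```

```text
{'clock': 0.0, 'qpos': array([-1.23742252e+00,  3.53642403e-01,  1.63413344e+00, -5.77088165e-06,
        1.15520756e+00, -2.45673638e-03]), 'qvel': array([ 0.00193492,  0.000362  , -0.00157593, -0.00062475, -0.0001999 ,
       -0.00176162]), 'joint_efforts': array([ 1.59637406e-03, -6.05243325e+01, -3.42067230e+01,  1.93107344e-04,
        9.43457417e-03, -2.65802228e-06]), 'eef_pos': array([ 205.76999572, -589.61966106,  210.36559083]), 'tcp_rot': array([-3.14020190e+00,  1.85970876e-06,  3.35832880e-01]), 'contact_force': array([ 0.68721091, -0.2993145 , -0.60688341]), 'wrist_torque': array([-0.00785774, -0.0165221 ,  0.06236308]), 'grasp_force': 0.0, 'opening': 0.9988609051612385}
scene {'camera_matrix': array([[460.66385311,   0.        , 258.24245832],
       [  0.        , 460.66385311, 189.43105796],
       [  0.        ,   0.        ,   1.        ]]), 'k1': -0.020501201222172968, 'world_from_camera': array([[-4.04704839e-01,  4.79585526e-01, -7.78595991e-01,
         1.56843474e+03],
       [ 9.14447318e-01,  2.12538500e-01, -3.44403091e-01,
         3.99265534e+02],
       [ 3.10886983e-04, -8.51366613e-01, -5.24571057e-01,
         8.17423455e+02],
       [ 0.00000000e+00,  0.00000000e+00,  0.00000000e+00,
         1.00000000e+00]])}
top {'camera_matrix': array([[373.86373481,   0.        , 260.21078656],
       [  0.        , 373.86373481, 188.72476612],
       [  0.        ,   0.        ,   1.        ]]), 'k1': 0.037326763746544145, 'world_from_camera': array([[-1.67704011e-02, -9.95899280e-01,  8.89009380e-02,
         4.07303653e+02],
       [-9.99719251e-01,  1.52131652e-02, -1.81653047e-02,
        -2.63545620e+01],
       [ 1.67383492e-02, -8.91806186e-02, -9.95874814e-01,
         1.42574668e+03],
       [ 0.00000000e+00,  0.00000000e+00,  0.00000000e+00,
         1.00000000e+00]])}
```

View pics/top0.png

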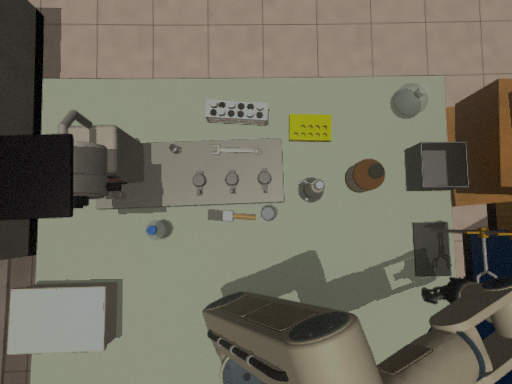

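View pics/scene0.png

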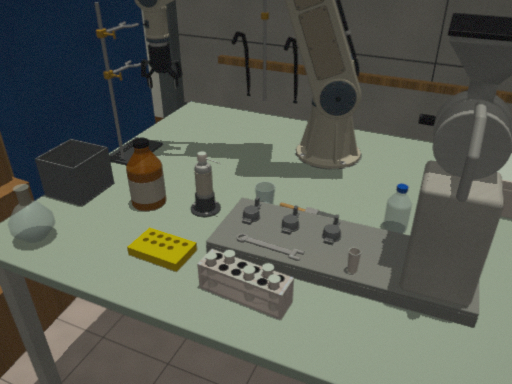

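The top view shows caps at about (199,180), (232,178) and (264,177), with their lugs below them. The nozzle is near (319,185), the amber bottle at (368,174), the beaker at (268,213) and the brush at (238,216). The scene view shows the same layout from behind, with the nozzle at (203,157).

```bash
python3 - <<'E'
from h import *
z=load('top0.png');im,d=z['im'],z['d']
vv,uu=np.mgrid[0:384,0:512]
W=world(z,np.c_[uu.ravel(),vv.ravel()],d.ravel()).reshape(384,512,3)
def stat(name,u0,u1,v0,v1,lo,hi):
    m=np.zeros((384,512),bool);m[v0:v1,u0:u1]=True;m&=(W[...,2]>lo)&(W[...,2]<hi)
    p=W[m];print(name,len(p),p.mean(0).round(1) if len(p) else '',p.min(0).round(0),p.max(0).round(0)) if len(p) else print(name,0)
for n,u,v in(('L',199,183),('M',232,181),('R',264,180)):
    stat(n+'cap',u-14,u+14,v-16,v+16,62,100)
    stat(n+'lug',u-14,u+14,v+2,v+16,76,100)
stat('bed',100,284,138,208,38,52)
stat('noz',295,335,170,205,185,215)
stat('can',295,335,170,205,90,180)
stat('amber',345,390,155,195,60,260)
stat('beaker',255,280,203,224,20,100)
# grey caps mask
g=im.mean(2)
print(im[180,195:203].tolist()); print(g[170:200,199].astype(int),g[170:200,232].astype(int))
cv2.imwrite('pics/crop.png',cv2.resize(im[150:230,180:340,::-1],(800,400),interpolation=cv2.INTER_CUBIC))
z=load('scene0.png')
W=world(z,np.c_[uu.ravel(),vv.ravel()],z['d'].ravel()).reshape(384,512,3)
stat('noz',185,220,145,175,185,215); print(W[150:172:2,203].round(0))
E
```

```text
Lcap 146 [558.9 171.5  71.7] [513. 150.  62.] [586. 193.  89.]
Llug 14 [522.5 171.4  85. ] [515. 166.  77.] [530. 176.  89.]
Mcap 148 [561.7  52.3  71.6] [517.  30.  62.] [592.  73.  90.]
Mlug 14 [524.5  51.   84.2] [517.  47.  78.] [531.  54.  90.]
Rcap 149 [563.7 -67.9  71.1] [516. -88.  62.] [594. -44.  88.]
Rlug 12 [527.6 -68.1  84.2] [522. -72.  80.] [533. -64.  88.]
bed 8686 [588.6 154.8  44.5] [ 462. -137.   38.] [722. 536.  52.]
noz 66 [ 528.9 -240.   194.7] [ 516. -258.  185.] [ 545. -176.  202.]
can 150 [ 523.5 -237.3  146.5] [ 503. -269.   90.] [ 552. -219.  179.]
amber 925 [ 563.1 -412.1  158.5] [ 515. -483.   61.] [ 622. -373.  226.]
beaker 114 [444.5 -81.4  57.2] [ 411. -110.   21.] [472. -49.  80.]
[[115, 112, 103], [116, 112, 103], [116, 112, 105], [119, 117, 107], [118, 115, 107], [115, 113, 103], [115, 112, 104], [119, 114, 105]]
[120 111 112 100  95 106 108 110 113 112 113 111 112 115 112  82  69 105
 111  99  95  97 100  87  98 104 123 131 131 129] [110 112  89 116 114 112 110 115 115 115 117 113 112 113  77  80 106 113
 105 100  99 102  71 113 129 133 132 132 135 134]
noz 74 [ 533.9 -235.4  192.3] [ 516. -255.  185.] [ 544. -177.  199.]
[[ 172. -456.   -0.]
 [ 519. -244.  196.]
 [ 533. -236.  198.]
 [ 541. -231.  196.]
 [ 534. -236.  185.]
 [ 538. -234.  180.]
 [ 530. -240.  169.]
 [ 539. -235.  167.]
 [ 537. -236.  159.]
 [ 544. -232.  157.]
 [ 547. -231.  152.]]
```

View pics/crop.png

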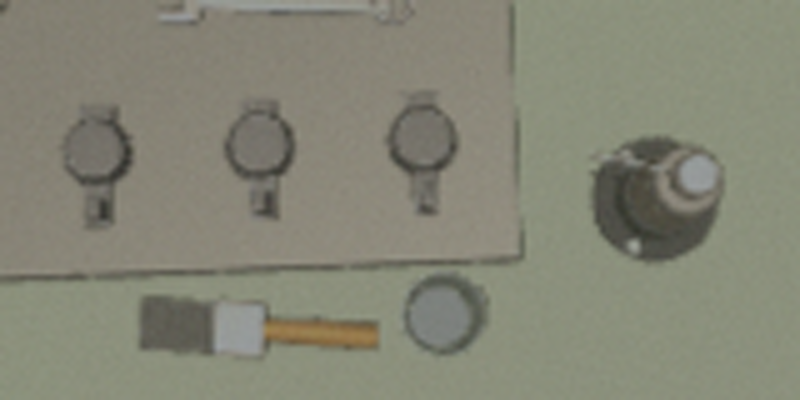

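The crop shows three straight covers. Their lugs sit at roughly crop (98,206), (264,200) and (427,195), and the white nozzle disc is at (697,173), which is top pixel (319,184.5). The straw points up and left, towards the covers.

```bash
python3 - <<'E'
from h import *
z=load('top0.png');f=lambda u,v:(180+(u+.5)/5-.5,150+(v+.5)/5-.5)
print('noz',plane(z,[f(697,173)],197).round(1))
hsv=cv2.cvtColor(z['im'],cv2.COLOR_RGB2HSV);m=(hsv[...,2]>165)&(hsv[...,1]<40);m[:, :305]=0;m[:,335:]=0;m[:170]=0;m[200:]=0
c=np.argwhere(m);print(len(c),c.mean(0),plane(z,[c.mean(0)[::-1]],197).round(1))
print('caps',plane(z,[f(97,150),f(260,146),f(422,138)],72).round(1))
print('lugs',plane(z,[f(98,206),f(264,200),f(427,195)],86).round(1))
s=sensors.sense();print(R.from_euler('xyz',s['tcp_rot']).as_matrix().round(3))
E
```

```text
noz [[ 529.1 -243.6  197. ]]
0 [nan nan] [[nan nan nan]]
caps [[564.8 170.6  72. ]
 [566.   52.5  72. ]
 [570.1 -65.6  72. ]]
lugs [[522.8 168.   86. ]
 [525.3  49.2  86. ]
 [527.1 -68.   86. ]]
[[ 0.944  0.33  -0.   ]
 [ 0.33  -0.944  0.001]
 [-0.    -0.001 -1.   ]]<stdin>:5: RuntimeWarning: Mean of empty slice.
  ret = um.true_divide(
```

```bash
cat >> h.py <<'E'
import json
def cmd():
    try: c=json.load(open('cmd.json'));return np.array(c['p']),R.from_quat(c['q'])
    except FileNotFoundError: return np.array([205.951,-590.095,211.081]),R.from_euler('xyz',[np.pi,0,0.336])
def rot(yaw,tilt=0): # tilt>0: fingers point forward
    return R.from_euler('z',yaw)*R.from_euler('y',-tilt)*R.from_euler('x',np.pi)
def go(*targets):  # (pos mm, R): prints rows relative to the commanded pose; commits the last
    p,q=cmd()
    for P,Q in targets:
        v=np.r_[(q.inv()*Q).as_rotvec().round(3),(q.inv().apply(np.array(P)-p)/1000).round(4)]
        print((v+0.).tolist())
    json.dump(dict(p=(p+q.apply(v[3:]*1000)).tolist(),q=(q*R.from_rotvec(v[:3])).as_quat().tolist()),open('cmd.json','w'))
def show():
    s=sensors.sense();print(s['clock'],s['eef_pos'].round(1),s['tcp_rot'].round(3),s['contact_force'].round(2),round(s['opening'],3),round(s['grasp_force'],1))
E
python3 - <<'E'
from h import *
q=rot(0.02);print(q.as_matrix().round(2))
go(([300,-500,300],rot(.2)),([420,-330,320],q),([529,-241,300],q))
E
```

```text
[[ 1.    0.02  0.  ]
 [ 0.02 -1.   -0.  ]
 [-0.    0.   -1.  ]]
[0.0, 0.0, 0.136, 0.1185, -0.054, -0.0889]
[0.0, 0.0, 0.316, 0.2878, -0.175, -0.1089]
[0.0, 0.0, 0.316, 0.4201, -0.2231, -0.0889]
```

Units first: turns go in shares of pi/2 rad. So 0.316 rad / 1.5708 = 0.2012.

Emit:
move_arm([
  [0,0,0.0866,0.1185,-0.054,-0.0889,0],
  [0,0,0.0866,0.1185,-0.054,-0.0889,0],
  [0,0,0.0866,0.1185,-0.054,-0.0889,0],
  [0,0,0.2012,0.2878,-0.175,-0.1089,0],
  [0,0,0.2012,0.2878,-0.175,-0.1089,0],
  [0,0,0.2012,0.2878,-0.175,-0.1089,0],
  [0,0,0.2012,0.2878,-0.175,-0.1089,0],
  [0,0,0.2012,0.4201,-0.2231,-0.0889,0],
])

```text
clock: 1.1
eef_pos: [468.1, -290.8, 312.0]
tcp_rot: [3.14, -0.001, 0.018]
contact_force: [0.3, -0.5, -0.0]
opening: -0.002
grasp_force: 0.0
```

Emit:
move_arm([
  [0,0,0,0,0,0,0],
  [0,0,0,0,0,0,0],
])

```text
clock: 1.35
eef_pos: [467.7, -290.7, 310.8]
tcp_rot: [-3.141, 0.001, 0.021]
contact_force: [-1.0, 0.5, -0.4]
opening: -0.003
grasp_force: 0.0
```

```bash
python3 - <<'E'
from h import *
show();im,d=snap('wrist','w1.png')
E
```

```text
1.35 [ 467.7 -290.7  310.8] [-3.141e+00  1.000e-03  2.100e-02] [-1.02  0.46 -0.42] -0.003 0.0
```

View pics/w1.png

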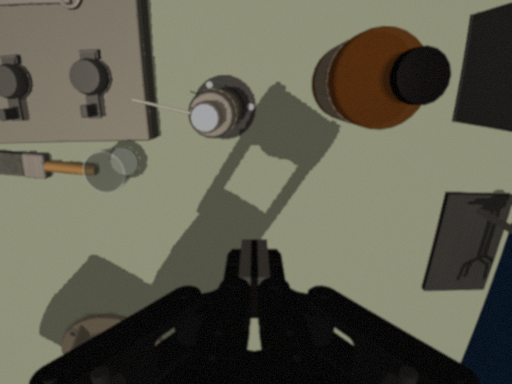

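The wrist view shows the nozzle top at (205,118), the right cover at (90,78) with its lug near (92,108), and the middle cover at (12,82) with its lug near (12,112). The last row was cut short, so I reset the commanded pose from the measured one.

```bash
cat >> h.py <<'E'
def setcmd(dz=0.6):
    s=sensors.sense();json.dump(dict(p=(s['eef_pos']+[0,0,dz]).tolist(),q=R.from_euler('xyz',s['tcp_rot']).as_quat().tolist()),open('cmd.json','w'))
E
python3 - <<'E'
from h import *
setcmd()
z=load('w1.png')
d=z['d'];g=cv2.cvtColor(z['im'],cv2.COLOR_RGB2HSV)
m=np.zeros((384,512),np.uint8);m[95:140,185:230]=((g[...,2]>150)&(g[...,1]<50))[95:140,185:230]
n,l,st,ce=cv2.connectedComponentsWithStats(m);print(st,ce.round(1))
print(plane(z,[(205,118)]+[tuple(c) for c in ce],197).round(1), np.median(d[114:122,201:209]))
print(world(z,[(205,118)],[np.median(d[114:122,201:209])]))
vv,uu=np.mgrid[0:384,0:512]
W=world(z,np.c_[uu.ravel(),vv.ravel()],d.ravel()).reshape(384,512,3)
for u0,u1 in((75,110),(0,30)):
    k=np.zeros(d.shape,bool);k[88:125,u0:u1]=1;k&=(W[...,2]>80)&(W[...,2]<95);p=W[k];print(len(p),p.mean(0),p.min(0),p.max(0))
    k=np.zeros(d.shape,bool);k[45:105,u0-20 if u0 else 0:u1+15]=1;k&=(W[...,2]>68)&(W[...,2]<76);p=W[k];print('cap',len(p),p.mean(0),p.min(0),p.max(0))
go(([529,-241,215],rot(.02)))
E
```

```text
[[     0      0    512    384 196091]
 [   192    105     25     26    513]
 [   185    111      3      2      4]] [[255.6 191.7]
 [204.  117.3]
 [186.  111.8]]
[[ 527.5 -243.7  197. ]
 [ 457.2 -291.6  197. ]
 [ 528.1 -242.7  197. ]
 [ 532.9 -226.4  197. ]] 268.17017
[[ 527.59552722 -243.805545    197.86902294]]
113 [526.15348098 -67.3921968   85.21168353] [518.19989577 -71.46137541  80.06715969] [534.00054499 -60.81604701  87.85106979]
cap 894 [569.86557724 -66.32888019  72.04444969] [534.46368731 -87.09436241  68.00909562] [591.90339143 -43.56394286  75.63922906]
97 [522.94276745  51.88830248  84.97550403] [515.76488788  46.96185785  80.07387583] [530.81531755  58.44790566  87.70677029]
cap 524 [566.47066233  46.94478933  71.90155129] [545.91295668  32.53261222  68.02625988] [588.42374925  63.30806039  75.30281088]
[0.0, 0.001, 0.0, 0.0626, -0.049, 0.0966]
```

```bash
python3 - <<'E'
from h import *
setcmd()
go(([528.2,-242.7,320],rot(.02)),([528.2,-242.7,212],rot(.02)))
E
```

```text
[0.0, 0.001, 0.0, 0.0617, -0.0473, -0.0084]
[0.0, 0.001, 0.0, 0.0618, -0.0473, 0.0996]
```

Emit:
move_arm([
  [0,0,0,0.0617,-0.0473,-0.0084,0],
  [0,0,0,0.0617,-0.0473,-0.0084,0],
  [0,0,0,0.0617,-0.0473,0.05,0],
  [0,0,0,0.0617,-0.0473,0.085,0],
  [0,0,0,0.0617,-0.0473,0.0996,0],
  [0,0,0,0.0617,-0.0473,0.0996,0],
])

```text
clock: 2.15
eef_pos: [528.1, -243.0, 211.5]
tcp_rot: [-3.141, 0.001, 0.019]
contact_force: [0.2, -0.0, 1.4]
opening: 0.004
grasp_force: 0.0
```

Emit:
move_arm([
  [0,0,0,0,0,0.006,0],
  [0,0,0,0,0,0.012,0],
  [0,0,0,0,0,0.016,0],
  [0,0,0,0,0,0.018,0],
])

```text
clock: 2.65
eef_pos: [528.7, -242.4, 193.5]
tcp_rot: [3.142, 0.0, 0.02]
contact_force: [-0.1, 0.1, 0.1]
opening: -0.002
grasp_force: 0.0
```

Emit:
move_arm([
  [0,0,0,0,0,0.001,0],
  [0,0,0,0,0,0.001,0],
])

```text
clock: 2.9
eef_pos: [528.8, -242.4, 192.6]
tcp_rot: [-3.142, -0.0, 0.02]
contact_force: [0.3, 1.0, -0.0]
opening: -0.003
grasp_force: 0.0
```

Emit:
move_arm([
  [0,0,0,0,0,0.001,0],
  [0,0,0,0,0,0.002,0],
  [0,0,0,0,0,0.002,0],
])

```text
clock: 3.28
eef_pos: [528.6, -242.4, 190.5]
tcp_rot: [-3.142, 0.0, 0.02]
contact_force: [-0.3, 0.1, 0.3]
opening: 0.002
grasp_force: 0.0
```

```bash
python3 - <<'E'
from h import *
show();im,d=snap('wrist','w2.png');a,_=snap('scene','s2.png')
im=cv2.resize(im,(400,300));a=cv2.resize(a[120:220,140:260],(360,300),interpolation=cv2.INTER_CUBIC)
cv2.imwrite('pics/c2.png',np.hstack([im,a])[:,:,::-1])
E
```

```text
3.275 [ 528.6 -242.4  190.5] [-3.142  0.     0.02 ] [-0.3   0.11  0.31] 0.002 0.0
```

View pics/c2.png

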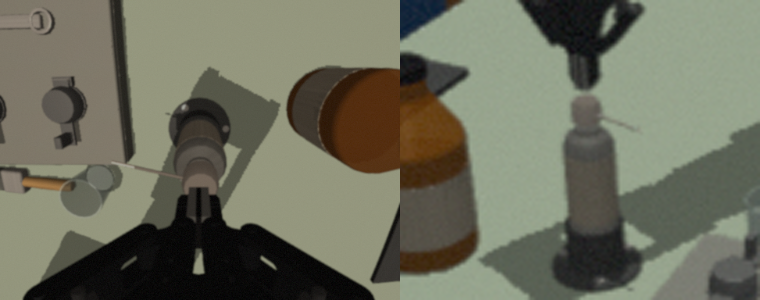

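The wrist half shows the closed fingertips at about (200,188) over the near edge of the nozzle at (200,172). The scene half shows the tips just above the cap with a small gap. I'll check this with depth.

```bash
python3 - <<'E'
from h import *
for f,(u0,u1,v0,v1),st in(('w2.png',(236,276,200,262),5),('s2.png',(186,206,138,166),2)):
    z=load(f);d=z['d']
    print(f)
    for v in range(v0,v1,st):
        us=list(range(u0,u1,max(st,4)));W=world(z,[(u,v) for u in us],[d[v,u] for u in us])
        print(v,[tuple(int(round(x)) for x in w) if d[v,u]>0 else 0 for w,u in zip(W,us)])
E
```

```text
w2.png
200 [(540, -228, 160), (540, -232, 160), (541, -235, 161), (541, -239, 162), (541, -242, 162), (541, -246, 162), (541, -249, 162), (541, -253, 160)]
205 [(537, -228, 160), (537, -232, 162), (540, -235, 167), (543, -239, 176), (543, -242, 176), (540, -245, 168), (540, -249, 167), (538, -253, 162)]
210 [(534, -228, 162), (540, -232, 177), (542, -236, 182), (543, -239, 184), (543, -242, 185), (543, -245, 185), (542, -248, 182), (536, -252, 168)]
215 [(530, -228, 162), (540, -233, 187), (541, -236, 189), (543, -239, 192), (542, -242, 191), (542, -245, 191), (542, -248, 189), (540, -251, 186)]
220 [(537, -230, 186), (540, -233, 192), (540, -236, 193), (542, -239, 197), (541, -242, 196), (542, -245, 196), (541, -248, 195), (540, -251, 193)]
225 [(536, -230, 192), (538, -233, 196), (539, -236, 198), (538, -239, 197), (539, -242, 197), (539, -245, 197), (539, -248, 197), (538, -251, 195)]
230 [(534, -230, 195), (535, -233, 197), (535, -236, 197), (535, -239, 197), (536, -242, 197), (536, -245, 198), (536, -248, 197), (536, -251, 197)]
235 [(532, -230, 197), (533, -233, 198), (532, -23
[... 1398 characters left out ...]
16, 0), (196, -501, 1), (188, -487, 0), (182, -473, 1), (537, -236, 213)]
152 [(215, -507, 0), (209, -493, 0), (203, -479, 0), (197, -464, 1), (524, -245, 198)]
154 [(229, -499, 0), (226, -482, 2), (215, -472, -1), (537, -250, 197), (534, -239, 197)]
156 [(246, -488, 1), (241, -474, 2), (228, -464, -2), (540, -249, 192), (537, -237, 193)]
158 [(257, -482, -1), (249, -469, -2), (243, -455, -2), (543, -248, 186), (537, -238, 186)]
160 [(276, -470, 3), (275, -453, 6), (262, -443, 2), (546, -246, 182), (543, -234, 183)]
162 [(286, -464, 0), (281, -450, 1), (274, -436, 0), (532, -256, 166), (529, -244, 167)]
164 [(298, -457, -1), (294, -442, 0), (293, -425, 4), (537, -253, 162), (540, -237, 168)]
```

Depth puts the fingertips at z≈212, about 21 mm above the reported TCP, and the nozzle top at 197. I'll keep descending with care.

Emit:
move_arm([
  [0,0,0,0,0,0.006,0],
  [0,0,0,0,0,0.012,0],
  [0,0,0,0,0,0.012,0],
])

```text
clock: 3.75
eef_pos: [528.2, -242.2, 177.8]
tcp_rot: [-3.141, 0.001, 0.02]
contact_force: [0.9, -0.2, -0.1]
opening: -0.003
grasp_force: 0.0
```

Emit:
move_arm([
  [0,0,0,0,0,0.002,0],
  [0,0,0,0,0,0.004,0],
  [0,0,0,0,0,0.004,0],
])

```text
clock: 4.12
eef_pos: [528.8, -242.5, 174.7]
tcp_rot: [3.141, -0.0, 0.02]
contact_force: [-0.7, 0.3, 3.1]
opening: -0.004
grasp_force: 1.2
```

Emit:
move_arm([
  [0,0,0,0,0,0.002,0],
  [0,0,0,0,0,0.002,0],
  [0,0,0,0,0,0.002,0],
])

```text
clock: 4.5
eef_pos: [528.8, -242.4, 172.8]
tcp_rot: [3.141, -0.0, 0.02]
contact_force: [-0.9, -0.6, 3.9]
opening: -0.002
grasp_force: 1.9
```

Emit:
move_arm([
  [0,0,0,0,0,0.0015,0],
  [0,0,0,0,0,0.0015,0],
  [0,0,0,0,0,0.0015,0],
])

```text
clock: 4.88
eef_pos: [528.8, -242.4, 171.2]
tcp_rot: [3.141, -0.0, 0.02]
contact_force: [-0.7, 0.1, 5.2]
opening: -0.001
grasp_force: 2.4
```

Emit:
move_arm([
  [0,0,0,0,0,0.001,0],
  [0,0,0,0,0,0.001,0],
  [0,0,0,0,0,0.001,0],
])

```text
clock: 5.25
eef_pos: [528.9, -242.5, 170.8]
tcp_rot: [3.141, -0.001, 0.02]
contact_force: [-3.3, 2.1, 10.1]
opening: -0.001
grasp_force: 5.0
```

```bash
python3 - <<'E'
from h import *
show();setcmd()
L=np.array([521.2,171.3]);q=rot(.02)
go(([528,-242,330],q),([500,-100,330],q),([518,210,300],q))
E
```

```text
5.25 [ 528.9 -242.5  170.8] [ 3.141e+00 -1.000e-03  2.000e-02] [-3.25  2.06 10.11] -0.001 5.0
[0.0, -0.001, 0.0, -0.0008, -0.0005, -0.1586]
[0.0, -0.001, 0.0, -0.026, -0.143, -0.1587]
[0.0, -0.001, 0.0, -0.0019, -0.4526, -0.1287]
```

Emit:
move_arm([
  [0,0,0,0,0,-0.03,0],
  [0,0,0,0,0,-0.09,0],
  [0,0,0,0,0,-0.1587,0],
  [0,0,0,0,0,-0.1587,0],
])

```text
clock: 5.75
eef_pos: [530.6, -243.3, 333.5]
tcp_rot: [3.138, -0.007, 0.02]
contact_force: [0.6, 0.5, -0.2]
opening: 0.004
grasp_force: 0.0
```

Emit:
move_arm([
  [0,0,0,-0.01,-0.06,0,0],
  [0,0,0,-0.03,-0.12,0,0],
  [0,0,0,-0.04,-0.18,0,0],
  [0,0,0,-0.05,-0.24,0,0],
  [0,0,0,-0.04,-0.3,0,0],
  [0,0,0,-0.03,-0.36,0,0],
  [0,0,0,-0.02,-0.41,0,0],
  [0,0,0,-0.01,-0.45,0.01,0],
])

```text
clock: 6.75
eef_pos: [509.7, 209.5, 317.9]
tcp_rot: [3.142, 0.0, 0.021]
contact_force: [0.0, -0.4, -0.3]
opening: -0.001
grasp_force: 0.0
```

```bash
cat > lugs.py <<'E'
from h import *
def lugs(f,guess):
    z=load(f);d=z['d'];vv,uu=np.mgrid[0:384,0:512]
    W=world(z,np.c_[uu.ravel(),vv.ravel()],d.ravel()).reshape(384,512,3)
    for g in guess:
        b=(abs(W[...,0]-g[0])<20)&(abs(W[...,1]-g[1])<22)&(d>0)
        p=W[b&(W[...,2]>78)&(W[...,2]<95)]
        if len(p): print(g,len(p),'mid',((p.min(0)+p.max(0))/2).round(1),'mean',p.mean(0).round(1),p.min(0).round(0),p.max(0).round(0))
E
python3 - <<'E'
from lugs import *
show();setcmd();snap('wrist','w3.png');lugs('w3.png',[(521,171),(524,51)])
E
```

```text
6.75 [509.7 209.5 317.9] [3.142 0.    0.021] [ 0.04 -0.36 -0.35] -0.001 0.0
(521, 171) 91 mid [521.3 179.3  82.9] mean [521.6 179.6  83.3] [514. 174.  80.] [529. 184.  85.]
(524, 51) 101 mid [523.7  59.2  81.9] mean [523.9  59.9  82.9] [516.  54.  78.] [532.  64.  86.]
```

```bash
python3 - <<'E'
from lugs import *
show();snap('wrist','w4.png');lugs('w4.png',[(521,171),(524,51)]);snap('wrist','w4.png');lugs('w4.png',[(521,171),(524,51)]);show();setcmd()
go(([515,206,150],rot(.02)),([515,206,50],rot(.02)))
E
```

```text
6.8 [509.9 212.9 315.9] [-3.14e+00  2.00e-03  2.20e-02] [-0.53  3.68 -1.08] 0.004 0.0
(521, 171) 91 mid [520.9 172.4  84.4] mean [521.2 172.7  85.5] [514. 167.  81.] [528. 177.  88.]
(524, 51) 111 mid [523.3  52.   83.1] mean [523.4  53.4  85.1] [515.  47.  78.] [531.  58.  88.]
(521, 171) 93 mid [520.9 173.5  83.6] mean [521.5 173.9  85.7] [513. 168.  78.] [529. 178.  89.]
(524, 51) 108 mid [523.7  53.2  83.2] mean [524.   54.4  85.1] [516.  48.  78.] [532.  59.  88.]
6.9 [509.  208.6 316.6] [3.14e+00 3.00e-03 2.30e-02] [-1.05 -0.25  0.67] 0.001 0.0
[0.001, 0.003, 0.003, 0.0065, 0.0025, 0.1672]
[0.001, 0.003, 0.003, 0.0068, 0.0024, 0.2672]
```

Emit:
move_arm([
  [0,0,0,0.0065,0.0025,0.06,0],
  [0,0,0,0.0065,0.0025,0.12,0],
  [0,0,0,0.0065,0.0025,0.18,0],
  [0,0,0,0.0065,0.0025,0.23,0],
  [0,0,0,0.0065,0.0025,0.255,0],
  [0,0,0,0.0065,0.0025,0.267,0],
  [0,0,0,0.0065,0.0025,0.267,0],
  [0,0,0,0.0065,0.0025,0.267,0],
])

```text
clock: 7.9
eef_pos: [517.2, 205.0, 53.0]
tcp_rot: [-3.141, -0.002, 0.02]
contact_force: [0.6, 0.4, 0.6]
opening: -0.0
grasp_force: 0.0
```

Emit:
move_arm([
  [0,0,0,0,0.008,0,0],
  [0,0,0,0,0.014,0,0],
  [0,0,0,0,0.016,0,0],
  [0,0,0,0,0.016,0,0],
])

```text
clock: 8.4
eef_pos: [516.8, 188.7, 51.9]
tcp_rot: [-3.142, -0.0, 0.019]
contact_force: [-0.2, 0.0, -0.2]
opening: 0.001
grasp_force: 0.0
```

```bash
python3 - <<'E'
from lugs import *
show();snap('wrist','w5.png');lugs('w5.png',[(521,171),(524,51)])
z=load('w5.png');d=z['d'];vv,uu=np.mgrid[0:384,0:512]
W=world(z,np.c_[uu.ravel(),vv.ravel()],d.ravel()).reshape(384,512,3)
p=W[(abs(W[...,1]-190)<18)&(abs(W[...,0]-515)<25)&(W[...,2]>55)&(W[...,2]<110)]
print(len(p),p.min(0),p.max(0))
for u in range(215,300,6):print(u,[tuple(W[v,u].astype(int)) for v in(230,245,260)])
E
```

```text
8.4 [516.8 188.7  51.9] [-3.142 -0.     0.019] [-0.25  0.02 -0.16] 0.001 0.0
(521, 171) 1187 mid [521.6 179.6  86.5] mean [524.2 178.1  85.9] [513. 166.  78.] [530. 193.  95.]
(524, 51) 670 mid [524.2  55.6  82.9] mean [525.   57.9  83.6] [516.  50.  78.] [532.  62.  88.]
3118 [504.3779169  172.0034625   56.15261832] [539.97189488 204.24681886 109.99918251]
215 [(np.int64(516), np.int64(214), np.int64(45)), (np.int64(506), np.int64(215), np.int64(45)), (np.int64(494), np.int64(215), np.int64(45))]
221 [(np.int64(516), np.int64(211), np.int64(45)), (np.int64(505), np.int64(211), np.int64(45)), (np.int64(494), np.int64(211), np.int64(45))]
227 [(np.int64(516), np.int64(207), np.int64(45)), (np.int64(506), np.int64(207), np.int64(45)), (np.int64(522), np.int64(203), np.int64(90))]
233 [(np.int64(516), np.int64(203), np.int64(44)), (np.int64(505), np.int64(203), np.int64(44)), (np.int64(522), np.int64(200), np.int64(90))]
239 [(np.int64(516), np.int64(199), np.int64(44)), (np.int64(506), np.int64(199), np.int64(44)), (np.int64(522), np.int64(197), np.int64(90))]
245 [(np.int64(516), np.i
[... 704 characters left out ...]
(524), np.int64(178), np.int64(59)), (np.int64(515), np.int64(177), np.int64(60)), (np.int64(523), np.int64(180), np.int64(90))]
281 [(np.int64(528), np.int64(175), np.int64(69)), (np.int64(527), np.int64(176), np.int64(82)), (np.int64(523), np.int64(177), np.int64(90))]
287 [(np.int64(529), np.int64(172), np.int64(69)), (np.int64(528), np.int64(174), np.int64(85)), (np.int64(520), np.int64(173), np.int64(85))]
293 [(np.int64(529), np.int64(169), np.int64(69)), (np.int64(528), np.int64(171), np.int64(84)), (np.int64(520), np.int64(170), np.int64(85))]
299 [(np.int64(525), np.int64(164), np.int64(61)), (np.int64(529), np.int64(168), np.int64(86)), (np.int64(519), np.int64(167), np.int64(84))]
```

Emit:
move_arm([
  [0,0,0,0,0.001,0,0],
  [0,0,0,0,0.002,0,0],
  [0,0,0,0,0.003,0,0],
  [0,0,0,0,0.004,0,0],
  [0,0,0,0,0.004,0,0],
])

```text
clock: 9.07
eef_pos: [516.8, 184.9, 51.8]
tcp_rot: [-3.142, -0.0, 0.02]
contact_force: [0.4, 1.5, -0.8]
opening: -0.0
grasp_force: 0.4
```

Emit:
move_arm([
  [0,0,0,0,0.001,0,0],
  [0,0,0,0,0.002,0,0],
  [0,0,0,0,0.002,0,0],
])

```text
clock: 9.45
eef_pos: [516.9, 182.9, 51.8]
tcp_rot: [-3.142, -0.0, 0.02]
contact_force: [1.8, 1.1, 0.4]
opening: -0.003
grasp_force: 0.4
```

Emit:
move_arm([
  [0,0,0,0,0.001,0,0],
  [0,0,0,0,0.002,0,0],
  [0,0,0,0,0.002,0,0],
])

```text
clock: 9.82
eef_pos: [516.8, 180.9, 51.8]
tcp_rot: [3.142, 0.0, 0.02]
contact_force: [0.3, 2.4, 0.1]
opening: 0.001
grasp_force: 0.4
```

Emit:
move_arm([
  [0,0,0,0,0.001,0,0],
  [0,0,0,0,0.002,0,0],
  [0,0,0,0,0.002,0,0],
])

```text
clock: 10.2
eef_pos: [516.8, 178.8, 51.8]
tcp_rot: [3.142, 0.0, 0.02]
contact_force: [0.7, 1.0, 0.7]
opening: 0.001
grasp_force: 0.4
```

Emit:
move_arm([
  [0,0,0,0,0.001,0,0],
  [0,0,0,0,0.002,0,0],
  [0,0,0,0,0.002,0,0],
])

```text
clock: 10.58
eef_pos: [516.9, 176.8, 51.8]
tcp_rot: [3.142, 0.0, 0.02]
contact_force: [0.3, 1.6, 0.6]
opening: -0.001
grasp_force: 0.4
```

Emit:
move_arm([
  [0,0,0,0,0.001,0,0],
  [0,0,0,0,0.002,0,0],
  [0,0,0,0,0.003,0,0],
  [0,0,0,0,0.003,0,0],
])

```text
clock: 11.08
eef_pos: [516.9, 173.8, 51.8]
tcp_rot: [3.142, 0.0, 0.02]
contact_force: [0.5, 1.1, 1.5]
opening: -0.0
grasp_force: 0.4
```

```bash
python3 - <<'E'
from lugs import *
show();im,_=snap('wrist','w6.png');cv2.imwrite('pics/w6v.png',im[100:300,150:450,::-1])
E
```

```text
11.075 [516.9 173.8  51.8] [3.142 0.    0.02 ] [0.48 1.06 1.53] -0.0 0.4
```

View pics/w6v.png

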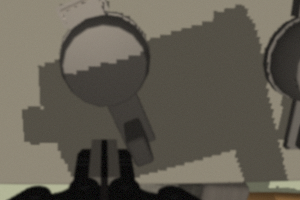

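The left cover is loose: its lug has swung about 0.3 rad to the robot's right (crop (138,138), cap at (105,62)). Next is the middle lug.

```bash
python3 - <<'E'
from h import *
setcmd();q=rot(.02)
go(([517,190,52],q),([517,190,130],q),([518,83,130],q),([518,83,52],q))
E
```

```text
[0.0, 0.0, 0.0, 0.0004, -0.0161, 0.0004]
[0.0, 0.0, 0.0, 0.0004, -0.0161, -0.0776]
[0.0, 0.0, 0.0, -0.0007, 0.0909, -0.0776]
[0.0, 0.0, 0.0, -0.0007, 0.0909, 0.0004]
```

Emit:
move_arm([
  [0,0,0,0,-0.016,0,0],
  [0,0,0,0,-0.016,-0.04,0],
  [0,0,0,0,-0.016,-0.078,0],
  [0,0,0,-0.001,0.035,-0.078,0],
  [0,0,0,-0.001,0.08,-0.078,0],
  [0,0,0,-0.001,0.091,-0.05,0],
  [0,0,0,-0.001,0.091,-0.02,0],
  [0,0,0,-0.001,0.091,0,0],
])

```text
clock: 12.12
eef_pos: [517.4, 83.4, 50.6]
tcp_rot: [3.142, 0.001, 0.019]
contact_force: [-0.5, 0.9, 0.7]
opening: -0.0
grasp_force: 0.0
```

Emit:
move_arm([
  [0,0,0,0,0.006,0,0],
  [0,0,0,0,0.011,0,0],
  [0,0,0,0,0.014,0,0],
  [0,0,0,0,0.015,0,0],
  [0,0,0,0,0.015,0,0],
])

```text
clock: 12.75
eef_pos: [518.7, 69.2, 52.8]
tcp_rot: [-3.139, -0.002, 0.019]
contact_force: [-1.1, 9.3, -0.8]
opening: -0.002
grasp_force: 4.7
```

Emit:
move_arm([
  [0,0,0,0,0.001,0,0],
  [0,0,0,0,0.002,0,0],
  [0,0,0,0,0.003,0,0],
  [0,0,0,0,0.003,0,0],
])

```text
clock: 13.25
eef_pos: [518.8, 67.8, 52.9]
tcp_rot: [-3.137, -0.002, 0.018]
contact_force: [-1.9, 20.7, -0.7]
opening: -0.0
grasp_force: 10.3
```

Emit:
move_arm([
  [0,0,0,0,0.001,0,0],
  [0,0,0,0,0.002,0,0],
  [0,0,0,0,0.002,0,0],
])

```text
clock: 13.62
eef_pos: [518.8, 67.0, 53.0]
tcp_rot: [-3.136, -0.002, 0.017]
contact_force: [-2.9, 28.0, -0.4]
opening: -0.006
grasp_force: 14.2
```

The middle bolt is tight (28 N with little give). Next is the right lug.

```bash
python3 - <<'E'
from h import *
setcmd();q=rot(.02)
go(([518,83,53],q),([518,83,131],q),([520,-33,131],q),([520,-33,52],q))
E
```

```text
[-0.006, -0.002, -0.003, -0.0005, -0.016, 0.0007]
[-0.006, -0.002, -0.003, -0.0004, -0.0165, -0.0773]
[-0.006, -0.002, -0.003, -0.0004, 0.0995, -0.078]
[-0.006, -0.002, -0.003, -0.0005, 0.1, 0.001]
```

Emit:
move_arm([
  [0,0,0,0,-0.018,0,0],
  [0,0,0,0,-0.018,-0.04,0],
  [0,0,0,0,-0.018,-0.078,0],
  [0,0,0,0.002,0.035,-0.078,0],
  [0,0,0,0.002,0.08,-0.078,0],
  [0,0,0,0.002,0.096,-0.05,0],
  [0,0,0,0.002,0.096,-0.02,0],
  [0,0,0,0.002,0.096,0,0],
])

```text
clock: 14.62
eef_pos: [522.1, -33.5, 51.5]
tcp_rot: [3.141, -0.0, 0.019]
contact_force: [0.8, 0.2, 0.1]
opening: 0.002
grasp_force: 0.0
```

Emit:
move_arm([
  [0,0,0,0,0.006,0,0],
  [0,0,0,0,0.011,0,0],
  [0,0,0,0,0.014,0,0],
  [0,0,0,0,0.015,0,0],
  [0,0,0,0,0.015,0,0],
])

```text
clock: 15.25
eef_pos: [522.6, -48.0, 52.2]
tcp_rot: [3.142, -0.001, 0.02]
contact_force: [-0.5, 0.5, -0.6]
opening: 0.002
grasp_force: 0.0
```

Emit:
move_arm([
  [0,0,0,0,0.001,0,0],
  [0,0,0,0,0.002,0,0],
  [0,0,0,0,0.003,0,0],
  [0,0,0,0,0.003,0,0],
])

```text
clock: 15.75
eef_pos: [522.3, -49.8, 51.7]
tcp_rot: [-3.14, 0.0, 0.019]
contact_force: [-0.4, 9.5, 1.5]
opening: -0.002
grasp_force: 4.7
```

Right tapped at 9.5 N and tight. I'll back off and look at the left cover again.

Emit:
move_arm([
  [0,0,0,0,-0.016,0,0],
  [0,0,0,0,-0.018,-0.04,0],
  [0,0,0,0,-0.018,-0.1,0],
  [0,0,0,-0.02,-0.06,-0.16,0.03],
  [0,0,0,-0.03,-0.12,-0.19,0.05],
  [0,0,0,-0.04,-0.17,-0.2,0.05],
  [0,0,0,-0.04,-0.2,-0.2,0.05],
  [0,0,0,-0.04,-0.21,-0.2,0.05],
])

```text
clock: 16.75
eef_pos: [477.8, 160.3, 252.1]
tcp_rot: [3.142, -0.001, 0.023]
contact_force: [0.5, 0.1, -0.9]
opening: 0.589
grasp_force: 0.0
```

Emit:
move_arm([
  [0,0,0,0,0,0,0.05],
  [0,0,0,0,0,0,0.05],
  [0,0,0,0,0,0,0.05],
])

```text
clock: 17.12
eef_pos: [478.3, 157.1, 251.5]
tcp_rot: [3.141, 0.0, 0.018]
contact_force: [0.0, 0.5, 0.0]
opening: 0.588
grasp_force: 0.0
```

```bash
python3 - <<'E'
from lugs import *
show();setcmd();im,d=snap('wrist','w7.png');snap('wrist','w7.png');lugs('w7.png',[(524,160),(524,52)]);
z=load('w7.png');d=z['d'];vv,uu=np.mgrid[0:384,0:512]
W=world(z,np.c_[uu.ravel(),vv.ravel()],d.ravel()).reshape(384,512,3)
b=(abs(W[...,0]-524)<20)&(abs(W[...,1]-160)<22)&(W[...,2]>82)&(W[...,2]<92)
r=cv2.minAreaRect(W[b][:,:2].astype(np.float32));print(b.sum(),r)
c=(abs(W[...,0]-565)<35)&(abs(W[...,1]-172)<35)&(W[...,2]>69)&(W[...,2]<75)
print(c.sum(),cv2.minEnclosingCircle(W[c&(W[...,0]>550)][:,:2].astype(np.float32)))
# tongue+lug axis
print(R.from_euler('xyz',sensors.sense()['tcp_rot']).as_matrix().round(3).tolist())
cv2.imwrite('pics/w7v.png',z['im'][...,::-1])
E
```

```text
17.125 [478.3 157.1 251.5] [3.141 0.    0.018] [0.03 0.49 0.01] 0.588 0.0
(524, 160) 127 mid [525.3 158.5  83.3] mean [525.3 158.3  85.7] [518. 152.  79.] [533. 165.  88.]
(524, 52) 159 mid [523.8  54.1  83. ] mean [524.3  55.2  84.7] [515.  49.  78.] [532.  60.  88.]
122 ((524.9606323242188, 158.36903381347656), (15.013467788696289, 9.834270477294922), 28.070003509521484)
1220 ((565.036376953125, 176.0908966064453), 21.478052139282227)
[[1.0, 0.019, -0.0], [0.019, -1.0, -0.0], [-0.0, 0.0, -1.0]]
```

View pics/w7v.png

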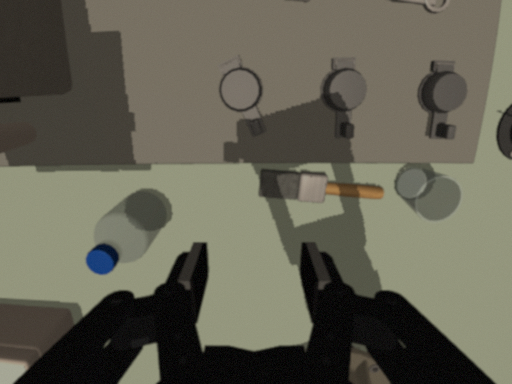

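The wrist view shows the left cover at (241,90) with its lug at (256,127), clearly askew. The other two covers are straight and shut, and the blue-capped bottle is at (102,258), well clear. By depth the lug is at about (524.5,157.5) with a yaw of about 0.38. I'll plan a forward-tilted approach.

```bash
cat >> h.py <<'E'
YAW=.38;LUG=np.array([524.5,157.5,73.]);OFF=20.
def grasp(t,back=0,fwd=5.5,z=69):
    u=np.array([np.cos(YAW),np.sin(YAW),0]);Q=rot(YAW,t);d=Q.apply([0,0,1])
    return LUG*[1,1,0]+[0,0,z]+fwd*u+(OFF-back)*d,Q
E
python3 - <<'E'
from h import *
setcmd()
P,Q=grasp(.6,70);print(P,grasp(.6)[0])
go((P+[-20,0,60],rot(.2,.3)),(P,Q))
E
```

```text
[503.38948066 149.06819002 110.26678075] [540.09492543 163.72881161  52.4932877 ]
[0.027, 0.299, -0.18, 0.0049, 0.0084, 0.082]
[0.109, 0.594, -0.35, 0.0249, 0.0088, 0.142]
```

In the tool's units: 0.594 rad / 1.5708 = 0.3782.

Emit:
move_arm([
  [0.0089,0.0955,-0.0573,0.0049,0.0084,0.04,0.03],
  [0.0172,0.1903,-0.1146,0.0049,0.0084,0.082,0.03],
  [0.0382,0.2865,-0.1655,0.015,0.0086,0.11,0.03],
  [0.0694,0.3782,-0.2228,0.0249,0.0088,0.142,0.03],
  [0.0694,0.3782,-0.2228,0.0249,0.0088,0.142,0.03],
  [0.0694,0.3782,-0.2228,0.0249,0.0088,0.142,0.03],
  [0.0694,0.3782,-0.2228,0.0249,0.0088,0.142,0.03],
])

```text
clock: 18.1
eef_pos: [498.3, 191.7, 130.1]
tcp_rot: [-3.028, -0.574, 0.346]
contact_force: [0.3, 0.1, 0.2]
opening: 0.353
grasp_force: 0.0
```

```bash
python3 - <<'E'
from lugs import *
show();im,d=snap('wrist','w8.png');s=sensors.sense();Q=R.from_euler('xyz',s['tcp_rot']);print(sensors.sense()['qpos'].round(2))
p0=s['eef_pos'];print('dir',Q.apply([0,0,1]))
z=load('w8.png');d=z['d'];vv,uu=np.mgrid[0:384,0:512]
W=world(z,np.c_[uu.ravel(),vv.ravel()],d.ravel()).reshape(384,512,3)
T=Q.inv().apply((W-p0).reshape(-1,3)).reshape(W.shape)
b=(abs(T[...,0])<20)&(abs(T[...,1])<45)&(T[...,2]>-60)&(T[...,2]<15)&(d>0)
for sgn in(1,-1):
    t=T[b&(T[...,1]*sgn>0)];t=t[t[:,2]>t[:,2].max()-8];print('tip',len(t),t.min(0).round(1),t.max(0).round(1))
lugs('w8.png',[(524.5,157.5),(524,52)])
k=(abs(W[...,0]-525)<20)&(abs(W[...,1]-158)<20)&(W[...,2]>84)&(W[...,2]<90);print(cv2.minAreaRect(W[k][:,:2].astype(np.float32)))
cv2.imwrite('pics/w8v.png',im[...,::-1])
E
```

```text
18.1 [498.3 191.7 130.1] [-3.028 -0.574  0.346] [0.32 0.05 0.18] 0.353 0.0
[0.25 0.14 2.34 1.01 0.19 0.48]
dir [ 0.4696855   0.2898062  -0.83391121]
tip 111 [-10.8  13.  -28.7] [ 11.6  25.4 -20.7]
tip 83 [-11.  -28.2 -27.8] [ 11.4 -16.4 -19.9]
(524.5, 157.5) 288 mid [525.  157.3  83. ] mean [524.3 157.5  85. ] [516. 150.  79.] [534. 164.  87.]
(524, 52) 375 mid [523.8  53.7  82.8] mean [523.5  54.7  84.4] [516.  48.  78.] [532.  59.  87.]
((524.3783569335938, 157.3663330078125), (15.338515281677246, 9.666022300720215), 25.0391788482666)
```

View pics/w8v.png

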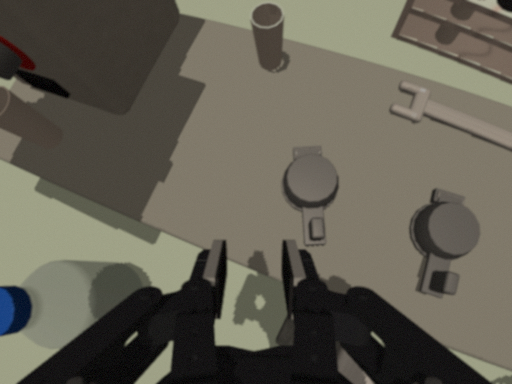

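The view shows the askew lug at (316,229). The tips at (220,250) and (290,250) are ahead of it and 20 mm short of the reported TCP, along the tool. Joint 5 is at its limit at this tilt, so I'll use a smaller one (0.2).

```bash
sed -i 's/^YAW=.*/YAW=.40;LUG=np.array([524.6,156.3,73.]);OFF=20./' h.py; python3 - <<'E'
from h import *
setcmd(0)
P,Q=grasp(.2,60,1.5,66);print(P)
p,q=cmd();M=R.from_rotvec((q.inv()*Q).as_rotvec()/2)
go(((P+p)/2+[0,0,30],q*M),(P+[0,0,0],Q))
E
```

```text
[518.66212864 153.78950825 105.20266311]
[-0.046, -0.189, -0.013, 0.0124, 0.0195, -0.0155]
[-0.091, -0.377, -0.026, -0.0078, 0.0447, 0.019]
```

In the tool's units: -0.377 rad / 1.5708 = -0.24.

Emit:
move_arm([
  [-0.0293,-0.1203,-0.0083,0.0124,0.0195,-0.0155,0.03],
  [-0.0293,-0.1203,-0.0083,0.0124,0.0195,-0.0155,0.03],
  [-0.0293,-0.1203,-0.0083,0.0124,0.0195,-0.0155,0.03],
  [-0.0579,-0.24,-0.0166,-0.0078,0.0447,0.019,0.03],
  [-0.0579,-0.24,-0.0166,-0.0078,0.0447,0.019,0.03],
  [-0.0579,-0.24,-0.0166,-0.0078,0.0447,0.019,0.03],
  [-0.0579,-0.24,-0.0166,-0.0078,0.0447,0.019,0.03],
])

```text
clock: 19.02
eef_pos: [517.7, 154.6, 106.6]
tcp_rot: [-3.139, -0.199, 0.397]
contact_force: [-0.9, -0.0, -0.1]
opening: 0.351
grasp_force: 0.0
```

```bash
python3 - <<'E'
from h import *
show();print(sensors.sense()['qpos'].round(2));setcmd()
P,Q=grasp(.2,60,1.5,66);P1,_=grasp(.2,0,1.5,66)
go((P,Q),(P1,Q))
E
```

```text
19.025 [517.7 154.6 106.6] [-3.139 -0.199  0.397] [-0.91 -0.01 -0.06] 0.351 0.0
[0.27 0.26 2.06 0.05 0.62 1.4 ]
[-0.002, 0.001, -0.003, 0.0002, 0.0011, 0.0021]
[-0.002, 0.001, -0.003, 0.0003, 0.0012, 0.0621]
```

Emit:
move_arm([
  [0,0,0,0.0003,0.0011,0.02,0.03],
  [0,0,0,0.0003,0.0011,0.04,0.03],
  [0,0,0,0.0003,0.0011,0.055,0.03],
  [0,0,0,0.0003,0.0011,0.062,0.03],
  [0,0,0,0.0003,0.0011,0.062,0.03],
])

```text
clock: 19.65
eef_pos: [529.9, 158.7, 45.0]
tcp_rot: [-3.139, -0.197, 0.398]
contact_force: [0.6, -0.3, 0.2]
opening: 0.351
grasp_force: 0.0
```

```bash
python3 - <<'E'
from h import *
show();print(sensors.sense()['qpos'].round(2));im,_=snap('wrist','w9.png');a,_=snap('scene','s9.png')
a=cv2.resize(a[170:270,260:400],(420,300),interpolation=cv2.INTER_CUBIC);cv2.imwrite('pics/c9.png',np.hstack([im[120:320,140:380][:, :],cv2.resize(a,(280,200))])[:,:,::-1])
E
```

```text
19.65 [529.9 158.7  45. ] [-3.139 -0.197  0.398] [ 0.6  -0.33  0.21] 0.351 0.0
[0.27 0.39 2.07 0.06 0.49 1.39]
```

View pics/c9.png

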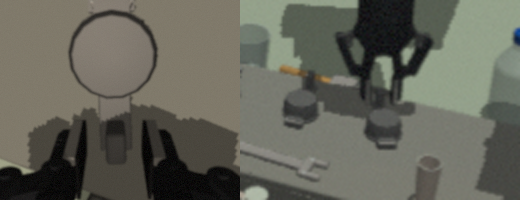

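The lug sits centred at crop (116,142), between the tips at (80,140) and (150,140). Closing now.

Emit:
move_arm([
  [0,0,0,0,0,0,0.015],
  [0,0,0,0,0,0,0.008],
  [0,0,0,0,0,0,0.004],
  [0,0,0,0,0,0,0.004],
  [0,0,0,0,0,0,0.004],
  [0,0,0,0,0,0,0.004],
], grip_force=40)

```text
clock: 20.5
eef_pos: [530.1, 158.8, 45.1]
tcp_rot: [-3.139, -0.198, 0.398]
contact_force: [-2.0, 2.5, 4.8]
opening: 0.107
grasp_force: 39.7
```

```bash
cat > arc.py <<'E'
from h import *
# rotate commanded pose about the hinge by angles
YAWL=.40
u=np.array([np.cos(YAWL),np.sin(YAWL),0]);ax=np.array([-np.sin(YAWL),np.cos(YAWL),0])
H=np.array([524.6,156.3,73.])+74*u-[0,0,22]
def arc(angles):
    p,q=cmd();out=[]
    for a in angles:
        r=R.from_rotvec(ax*a);out.append((H+r.apply(p-H),r*q))
    go(*out)
E
python3 - <<'E'
from arc import *
show();setcmd();print(H);arc([.08,.16,.24,.32,.4,.4])
E
```

```text
20.5 [530.1 158.8  45.1] [-3.139 -0.198  0.398] [-2.    2.48  4.82] 0.107 39.7
[592.75851356 185.11695733  51.        ]
[0.0, -0.08, 0.0, 0.0009, 0.0, -0.0054]
[0.0, -0.16, 0.0, 0.0022, 0.0, -0.0107]
[0.0, -0.24, 0.001, 0.0039, 0.0, -0.0159]
[-0.001, -0.32, 0.001, 0.006, -0.0001, -0.0209]
[-0.001, -0.4, 0.001, 0.0085, -0.0001, -0.0257]
[-0.001, -0.4, 0.001, 0.0085, -0.0001, -0.0257]
```

In the tool's units: -0.32 rad / 1.5708 = -0.2037.

Emit:
move_arm([
  [0,-0.0509,0,0.0009,0,-0.0054,0.004],
  [0,-0.1019,0,0.0022,0,-0.0107,0.004],
  [0,-0.1528,0,0.0039,0,-0.0159,0.004],
  [0,-0.2037,0,0.006,0,-0.0209,0.004],
  [0,-0.2546,0,0.0085,0,-0.0257,0.004],
  [0,-0.2546,0,0.0085,0,-0.0257,0.004],
])

```text
clock: 21.25
eef_pos: [532.0, 159.9, 71.8]
tcp_rot: [-3.138, 0.207, 0.399]
contact_force: [-6.5, 0.6, 8.8]
opening: 0.108
grasp_force: 41.1
```

```bash
python3 - <<'E'
from arc import *
show();print(sensors.sense()['qpos'].round(2),cmd()[0]);arc([.08,.16,.24,.32,.4,.4])
E
```

```text
21.25 [532.  159.9  71.8] [-3.138  0.207  0.399] [-6.51  0.58  8.77] 0.108 41.1
[ 0.3   0.53  1.73 -0.02  1.09  1.48] [533.11723385 160.11460595  72.52798414]
[0.0, -0.08, 0.0, 0.0009, 0.0, -0.0054]
[0.0, -0.16, 0.0, 0.0022, 0.0, -0.0107]
[0.0, -0.24, 0.001, 0.0039, 0.0, -0.0159]
[-0.001, -0.32, 0.001, 0.006, -0.0001, -0.0209]
[-0.001, -0.4, 0.001, 0.0085, -0.0001, -0.0257]
[-0.001, -0.4, 0.001, 0.0085, -0.0001, -0.0257]
```

In the tool's units: -0.32 rad / 1.5708 = -0.2037.

Emit:
move_arm([
  [0,-0.0509,0,0.0009,0,-0.0054,0.004],
  [0,-0.1019,0,0.0022,0,-0.0107,0.004],
  [0,-0.1528,0,0.0039,0,-0.0159,0.004],
  [0,-0.2037,0,0.006,0,-0.0209,0.004],
  [0,-0.2546,0,0.0085,0,-0.0257,0.004],
  [0,-0.2546,0,0.0085,0,-0.0257,0.004],
])

```text
clock: 22.0
eef_pos: [544.0, 165.1, 96.1]
tcp_rot: [-3.137, 0.61, 0.401]
contact_force: [-7.4, 0.2, 14.2]
opening: 0.106
grasp_force: 41.1
```

```bash
python3 - <<'E'
from arc import *
show();print(sensors.sense()['qpos'].round(2),cmd()[0]);arc([.08,.16,.24,.32,.36,.36])
E
```

```text
22.0 [544.  165.1  96.1] [-3.137  0.61   0.401] [-7.35  0.22 14.17] 0.106 41.1
[ 0.32  0.76  1.38 -0.04  1.61  1.5 ] [545.53062797 165.39093877  95.99749539]
[0.0, -0.08, 0.0, 0.0009, 0.0, -0.0054]
[0.0, -0.16, 0.0, 0.0022, 0.0, -0.0107]
[-0.001, -0.24, 0.0, 0.0039, 0.0, -0.0159]
[-0.001, -0.32, 0.001, 0.006, -0.0001, -0.0209]
[-0.001, -0.36, 0.001, 0.0072, -0.0001, -0.0233]
[-0.001, -0.36, 0.001, 0.0072, -0.0001, -0.0233]
```

In the tool's units: -0.36 rad / 1.5708 = -0.2292.

Emit:
move_arm([
  [0,-0.0509,0,0.0005,0,-0.0062,0.004],
  [0,-0.1019,0,0.0014,0,-0.012,0.004],
  [0,-0.1528,0,0.0029,0,-0.0176,0.004],
  [0,-0.2037,0,0.005,0,-0.0227,0.004],
  [0,-0.2292,0,0.0062,0,-0.0251,0.004],
  [0,-0.2292,0,0.0062,0,-0.0251,0.004],
  [0,-0.2292,0,0.0062,0,-0.0251,0.004],
])

```text
clock: 22.88
eef_pos: [562.4, 172.7, 112.4]
tcp_rot: [-3.135, 0.966, 0.403]
contact_force: [-4.9, 1.9, 3.9]
opening: 0.105
grasp_force: 39.9
```

```bash
python3 - <<'E'
from arc import *
show();s=sensors.sense();print(s['qpos'].round(2),s['qvel'].round(3))
a,_=snap('scene','s10.png');w,_=snap('wrist','w10.png')
cv2.imwrite('pics/c10.png',np.hstack([cv2.resize(a[130:280,250:420],(440,388))[:384],cv2.resize(w,(360,270)) if 0 else w[:,100:440]])[:,:,::-1])
lug=None
E
```

```text
22.875 [562.4 172.7 112.4] [-3.135  0.966  0.403] [-4.94  1.89  3.93] 0.105 39.9
[ 0.33  1.    1.06 -0.06  2.05  1.5 ] [ 0.    -0.006  0.005 -0.    -0.007 -0.001]
```

View pics/c10.png

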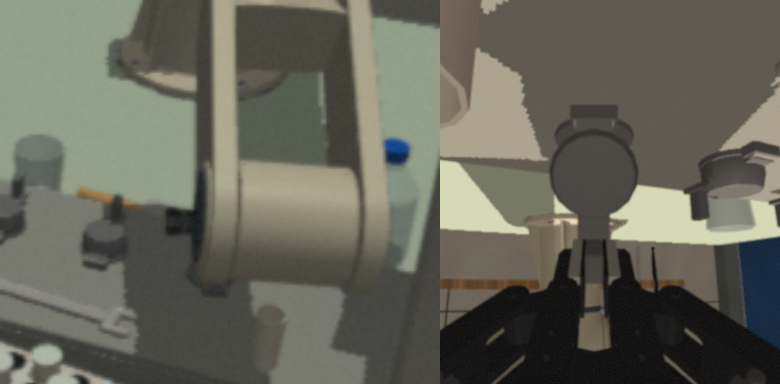

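The wrist view shows the cap face-on at (594,172), with its tongue running into the fingers, so the lid turned with the tool. The neighbouring cover at (735,175) is shut. I'll confirm the angle from the cap's plane in depth, then hand in.

```bash
python3 - <<'E'
from h import *
z=load('w10.png');d=z['d'];vv,uu=np.mgrid[145:200,470:518]
W=world(z,np.c_[uu.ravel(),vv.ravel()],np.r_[d[145:200,470:518].ravel()]) if 0 else None
vv,uu=np.mgrid[150:196,234:274]  # cap at crop col 594 -> 594-440+100
W=world(z,np.c_[uu.ravel(),vv.ravel()],d[150:196,234:274].ravel());c=W.mean(0);n=np.linalg.svd(W-c)[2][2];n*=np.sign(n[0]) 
a=np.arctan2(np.hypot(n[0],n[1]),n[2]);print(c,n,a,'axis yaw',np.arctan2(n[1],n[0]),abs((W-c)@n).mean())
show()
if 1.05<a<1.4: print(order.sign_off())
E
```

```text
[599.82117197 190.5428955   85.79718457] [ 0.38617802 -0.9223963  -0.00718357] 1.5779799548413351 axis yaw -1.1743009504749604 5.029391488956484
22.975 [562.4 172.8 112.3] [-3.135  0.965  0.403] [-4.2   2.43  2.87] 0.102 39.9
```

```bash
python3 - <<'E'
from h import *
z=load('w10.png');d=z['d'];vv,uu=np.mgrid[150:196,234:274]
D=d[150:196,234:274].ravel();m=D>0;m&=abs(D-np.median(D[m]))<12;print(m.sum(),np.percentile(D,[0,10,50,90,100]))
W=world(z,np.c_[uu.ravel(),vv.ravel()][m],D[m]);c=W.mean(0);n=np.linalg.svd(W-c,full_matrices=False)[2][2];n*=np.sign(n[0])
a=np.arctan2(np.hypot(n[0],n[1]),n[2]);print(c,n,a,np.arctan2(n[1],n[0]),abs((W-c)@n).mean())
if 1.05<a<1.4: print(order.sign_off())
E
```

```text
1835 [  0.         147.38525391 148.90569305 150.52086334 152.1647644 ]
[599.46891126 190.39565473  85.66001812] [0.84030316 0.35228028 0.41205487] 1.146088189467206 0.3969732575161577 0.4880446796565698
the job is handed in; nothing more can be done
None
```

The job is handed in, but I haven't seen a verdict: the duster was pressed and released, all three lugs were tapped left to right, and the left cover (the loose one) is about 0.38 rad askew with its cap held about 1.15 rad open.

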